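Line up the specimen carriage and start the clamp bolt

TASK

On the small blue press, slide the white carriage by its black post until the red spot sits right under the tip of the clamp bolt. Then start the bolt: turn its square head backward (counter-clockwise from above) until you feel the thread drop, stop there, and from there turn it forward (clockwise) one full turn. Finish still holding the bolt head between the fingers, bolt started and still; leave the things standing round the press where they are.

Things in the scene. Friction and masses are not known exactly. Their poses are not given: they have to be found in the camera images.
- press: fixed press: steel base plate 104 (x) x 318 (y) x 8 mm, blue C-frame, steel threaded boss (tube 48 mm across, top 80 mm above the desk). Origin on the desk, right below the boss's and bolt's axis; x points to the blue column, y along the carriage guides (base spans y -101 to +217 mm). Red dot on the boss top (-x side): thread start. All but bolt and post is below 82 mm.
- carriage (a joint): slide of the white carriage along the press's y, m; 0 = red spot under the bolt's axis, positive = spot shifted towards the press's +y. Travels -0.03 to 0.09; friction of about 2.5 N holds it where it is left.
- carriage_spot (a point): centre of the red spot (10 mm across, inside a black ring 20 mm across) on the carriage's upper face, 22 mm above the desk
- carriage_post (a point): centre of the top of the carriage's upright black round post, 16 mm diameter, free over 85 mm of height; top 116 mm above the desk, 115 mm from the spot towards the press's +y. Grip it from above.
- bolt_tip (a point): lowest point of the clamp bolt, on its axis; it hangs about 22 mm above the carriage at the start, and is never nearer than a few mm in this job
- bolt_head: square steel head, 28 mm across flats, 40 across corners, 22 high; origin at the centre of its underside (37 mm above the boss top at the start); x, y normal to the flats; yellow bar on top points to -x. It cannot tilt or come out. Only its weight (3 N) lowers it: a firm grip stops it dropping, so to feel the drop hold it loosely (fingers 3 mm wider than the head) or let go now and then.
- bolt_head_mid (a point): centre of the bolt head, on the axis, 11 mm above its underside
- bolt_turn (a joint): turn of the bolt, rad; grows forward (clockwise from above), falls backward. 0 = yellow bar over the red dot on the boss. Starts at 0.35 to 1.05; the bolt drops off the thread's start a little below 0. About 0.03 N m of friction keeps it where it is left.
- bolt_depth (a joint): how far the bolt has gone down, m; 0 to 0.002 at the start, jumps to about 0.008 at the thread drop, and then grows by the thread's pitch, 0.008 per forward turn (about 0.016 after one turn)
- filter_cube: bystander: black filter cube 39x32x36 mm, left of the press; origin under its centre
- oil_bottle: bystander: small brown bottle with black cap, 27 mm diameter, 61 mm high, right of the press; origin under its centre
- slide_case: bystander: flat black case 34x86x10 mm, right of the press; origin under its centre

How it is judged:
By the outcome, as a careful person would: the job done as asked, in the order asked, and still so for the second after the job is handed in, while the arm keeps its last pose, push and grip.
It also fails if it takes over 72 s, if anything falls off the work surface, if the arm or the gripper's body presses on something with over 40 N, if the wrist force passes 120 N, or if a joint passes its speed limit or range.

ROBOT

A 6-joint arm with a two-finger parallel gripper is mounted at the origin on a cart in front of the work surface, level with it; the furniture and walls round the work are solid. World frame = base frame: x ahead of the robot, y to its left, z up, the work surface at z = 0. Lengths are in m, angles in rad, forces in N, time in s.
With the tool pointing down it reaches from about 0.3 to 0.875 m from the base axis. Payload 4.2 kg.
Tool frame: the origin (TCP) lies at the very end of the fingers, on their centre line; the grasp point (between the pads) lies 19 mm behind it; z points along the fingers, y is the line along which they close (so a half turn about z gives the same grasp; the last joint's range is limited). The gripper opens to 85 mm and grips with 20 to 120 N. Pads are 22 mm wide; open, the fingers measure 114 mm over their backs; the gripper's body (76 mm by 85 mm) begins 54 mm behind the grasp point. The pads swing forward as they close: fully open they stand 13 mm farther back than shut.
Start: joints at [-1.178, 0.32, 1.565, -0, 1.257, -0.02], TCP at [0.231, -0.527, 0.196] pointing down, gripper open.
Joint ranges: [-3.11, 3.11], [-0.84, 2.01], [0.21, 2.61], [-1.34, 4.49], [0.05, 2.63], [-2.56, 2.56]. Speed limits (rad/s): [2.57, 2.57, 3.14, 3.14, 3.14, 3.14].

INTERFACE

Orientations are given as a rotation vector (axis times angle).
In Python, from station import ctrl, snapshot, workorder gives the robot as it stands.
- The arm moves only by the shell command python3 -m creep 'ROWS' [FORCE]. ROWS is text: rows parted by semicolons, each of 7 numbers parted by spaces: the opening, from 0 (shut) to 1 (fully open), then the shift along the tool's x, y, z in mm, then the turn, a rotation vector about the tool's x, y, z in rad. A call has 1 to 20 rows; each row shifts and turns the commanded pose from where the row before left it, along the tool's axes as they then stand; what a row does not reach is not made up. A row lasts 1/10 s, in which the tool goes at most 50 mm and 8.59 degrees, less where a joint would pass 70% of its speed; a pose out of reach is approached as far as the arm can. A call is refused whole if a number of a shift passes 50 or a number of a turn 0.15, either way. A call with a gripper value outside its range is refused whole. The fingers move at their own pace and stop on an object; FORCE is the grip in N (left out, the last holds). Time passes only in rows, so rows that do not move let the fingers close. It gives the time, the measured TCP pose, the force, the opening and the grip force at its end, in the units of the state.
- ctrl.sense(): the state, without advancing time (a new reading comes with each control period).
- snapshot(name): name is "side" or "top" or "wrist"; returns a dict with "frame" (400x640x3 uint8, red, green, blue), "range_z" (400x640 float32, m along the optical axis (not along the pixel's ray), 0 where there is no reading), "fov_y" (degrees; the focal length in pixels is half the picture's height over the tangent of half this angle, whatever the lens; pixels are square), "cx", "cy" (the principal point, pixels), "cam_to_world" (4x4, takes a point from camera to world coordinates). Camera axes: x right, y up, looking along -z (the intrinsics and any distortion apply to the point x, -y, -z); pixel columns grow to the right and rows downward; lengths in m; the calibration is good to about 2 mm. A picture is of the moment at which its call begins.
- workorder.hand_in(): hands the job in; it is judged then, once.
The state is a dict: "time": time; "joint_positions": joint angles; "dq": joint speeds; "joint_torque": joint torques, N m; "tcp_pos": TCP position; "tcp_rot": TCP orientation; "force": force on the tool from outside, world axes, zero at the start; "wrist_torque": the same for the moment, N m; "opening": finger opening in m; "gripper_force": force on a finger pad.
Only numpy, scipy, OpenCV 4.12 (cv2) and the standard library are available. Lean on these libraries where they do the work, as an engineer would, in place of code of your own. Each camera call takes 0.05 s, during which the arm holds its last target. There are 200 camera calls.

## Working session

There is one attempt and no reset: what is moved stays moved. The work goes in short steps, Python scripts to look and compute and a shell command to move; the robot and the scene stay as the last step left them, time stands still between calls to the robot, and variables do not carry over. Pictures are saved under pics/ and viewed, at most 10 in all, crops included, and the job is handed in when it is done.

```bash
mkdir -p pics; ls; cat > h.py <<'E'
import numpy as np,cv2
from station import ctrl,snapshot,workorder
def snap(n,name=None):
    s=snapshot(n)
    if name: cv2.imwrite('pics/'+name,s['frame'][:,:,::-1])
    return s
def ray(s,u,v):
    f=200/np.tan(np.radians(s['fov_y'])/2);M=np.array(s['cam_to_world'])
    d=M[:3,:3]@np.array([(u-s['cx'])/f,-(v-s['cy'])/f,-1]);return M[:3,3],d
def onz(s,u,v,z):
    o,d=ray(s,u,v);return o+d*(z-o[2])/d[2]
def proj(s,p):
    f=200/np.tan(np.radians(s['fov_y'])/2);M=np.array(s['cam_to_world'])
    c=M[:3,:3].T@(np.array(p)-M[:3,3]);return s['cx']-f*c[0]/c[2],s['cy']+f*c[1]/c[2]
E
python3 - <<'E'
from h import *
for n in('top','side'):
    s=snap(n,n+'0.png');print(n,s['fov_y'],s['cx'],s['cy'],np.round(s['cam_to_world'],3).tolist(),[k for k in s])
print(ctrl.sense())
E
```

```text
pics
top 42.542351180407444 316.6949699839042 197.0063120410542 [[0.093, 0.976, -0.198, 0.273], [-0.996, 0.09, -0.023, 0.008], [-0.005, 0.199, 0.98, 1.206], [0.0, 0.0, 0.0, 1.0]] ['frame', 'range_z', 'fov_y', 'cx', 'cy', 'cam_to_world']
side 42.17734265165631 316.1661868773378 207.33785581757968 [[0.996, -0.04, 0.074, 0.588], [0.083, 0.346, -0.934, -1.081], [0.012, 0.937, 0.349, 0.516], [0.0, 0.0, 0.0, 1.0]] ['frame', 'range_z', 'fov_y', 'cx', 'cy', 'cam_to_world']
{'time': 0.1, 'joint_positions': array([-1.17802579e+00,  3.20209575e-01,  1.56558961e+00, -2.67486434e-05,
        1.25739507e+00, -2.00043103e-02]), 'dq': array([-1.11368480e-03, -3.07769292e-03, -5.63002743e-03,  6.38353898e-04,
       -8.24137225e-05, -3.80787835e-04]), 'joint_torque': array([-1.40330467e-03, -4.16410625e+01, -2.34704733e+01, -3.27655232e-05,
        4.90153834e-03, -1.66105508e-05]), 'tcp_pos': array([ 0.23046179, -0.5262493 ,  0.1949643 ]), 'tcp_rot': array([-3.07338200e+00, -6.43483069e-01,  5.05204371e-04]), 'force': array([ 0.39594142,  0.23421279, -1.07226446]), 'wrist_torque': array([ 0.01577364,  0.02706401, -0.03182402]), 'gripper_force': 0.0, 'opening': 0.08554975930785724}
```

View pics/top0.png

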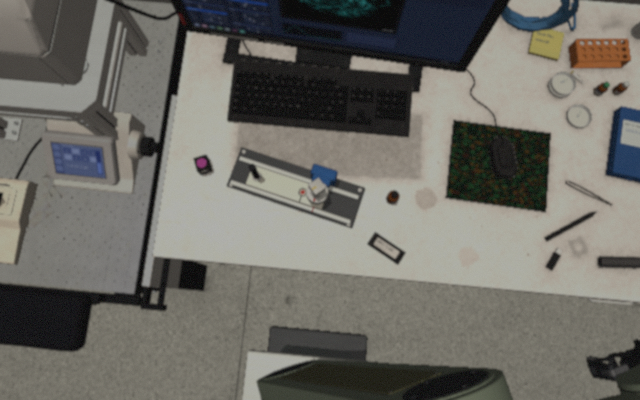

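View pics/side0.png

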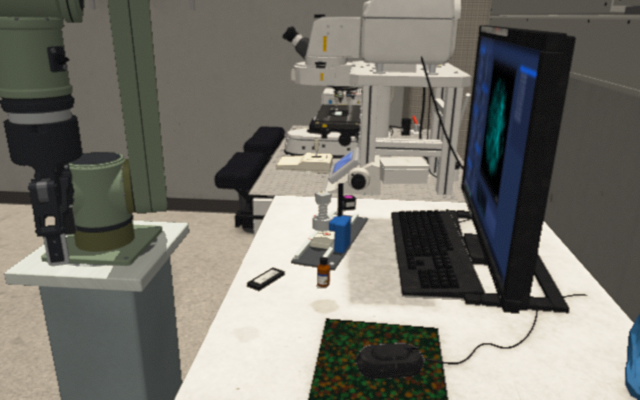

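The top view shows the press centred at about (295,187): boss and bolt near (317,190), blue column at (323,175), post near (253,172). The cube is at (203,163), the bottle at (392,197) and the case at (386,248). In the side view the bolt head is near (322,198). I'll zoom in on both.

```bash
python3 - <<'E'
from h import *
s=snap('top');a=s['frame'][140:240,220:375,::-1]
t=snap('side');b=t['frame'][170:300,280:370,::-1]
A=cv2.resize(a,None,fx=5,fy=5,interpolation=cv2.INTER_CUBIC);cv2.imwrite('pics/topz.png',A)
B=cv2.resize(b,None,fx=4.5,fy=4.5,interpolation=cv2.INTER_CUBIC);cv2.imwrite('pics/sidez.png',B)
for (u,v,z) in [(253,172,.116),(317,187,.139),(302,190,.022),(323,175,.08)]: print(onz(s,u,v,z))
# plate corners via depth-based height
M=np.array(s['cam_to_world']);
E
```

```text
[0.53565897 0.17759463 0.116     ]
[0.50992224 0.03442178 0.139     ]
[0.5254374  0.07189973 0.022     ]
[0.5518909  0.02497952 0.08      ]
```

View pics/topz.png

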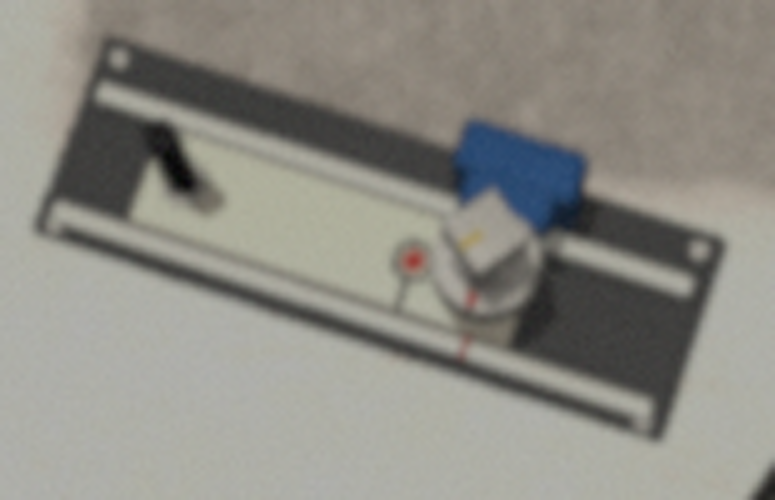

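The zoomed crop is scaled ×5 with offset (220,140). In it the base corners are about (108,38), (725,240), (660,438) and (38,232). The post top is near (157,130), the red spot at (412,260) and the head top at about (487,230), with the yellow bar at (470,240). The boss's red dot is at (472,298).

```bash
python3 - <<'E'
from h import *
s=snap('top')
g=lambda u,v,z:onz(s,u/5+220-.4,v/5+140-.4,z)
C=np.array([g(*p,.008) for p in [(108,38),(725,240),(660,438),(38,232)]])[:,:2]
# press frame: corners (x,y): top-left(+52,217), (+52,-101),(-52,-101),(-52,217)
P=np.array([(52,217),(52,-101),(-52,-101),(-52,217)])/1000
a=P-P.mean(0);b=C-C.mean(0)
th=np.arctan2((a[:,0]*b[:,1]-a[:,1]*b[:,0]).sum(),(a*b).sum())
R=np.array([[np.cos(th),-np.sin(th)],[np.sin(th),np.cos(th)]]);o=C.mean(0)-R@P.mean(0)
print('press yaw',th,'org',o,'res',np.round(C-(P@R.T+o),4).tolist())
inv=lambda p:R.T@(p[:2]-o)
hsv=cv2.cvtColor(s['frame'],cv2.COLOR_RGB2HSV)
sub=s['frame'].astype(int);m=(sub[...,0]>sub[...,1]*1.5)&(sub[...,0]>90);m[:140]=0;m[240:]=0;m[:,:220]=0;m[:,375:]=0
n,l,st,ce=cv2.connectedComponentsWithStats(m.astype(np.uint8));print(st[1:].tolist(),ce[1:].tolist())
print('spot',inv(g(412,260,.022)),'post',inv(g(157,130,.116)),'postbase',inv(g(190,192,.03)),'reddot boss',inv(g(472,298,.08)),'head',inv(g(487,230,.139)),'bossring',inv(g(487,265,.08)))
print('world post',g(157,130,.116),'bar',g(470,240,.139),'head',g(487,230,.139))
E
```

```text
press yaw -0.23167603488239405 org [0.52181621 0.03209228] res [[-0.0015, -0.0011], [-0.0012, 0.0025], [0.002, 0.002], [0.0007, -0.0034]]
[[301, 191, 3, 3, 7]] [[302.0, 191.71428571428572]]
spot [-0.00926715  0.03832319] post [-0.00772816  0.15391253] postbase [-0.01308138  0.14731497] reddot boss [-0.02830701  0.00142253] head [-0.00921618  0.00051028] bossring [-0.01188122 -0.00012639]
world post [0.54963425 0.18366717 0.116     ] bar [0.50795569 0.04150505 0.139     ] head [0.51296343 0.03470504 0.139     ]
```

View pics/sidez.png

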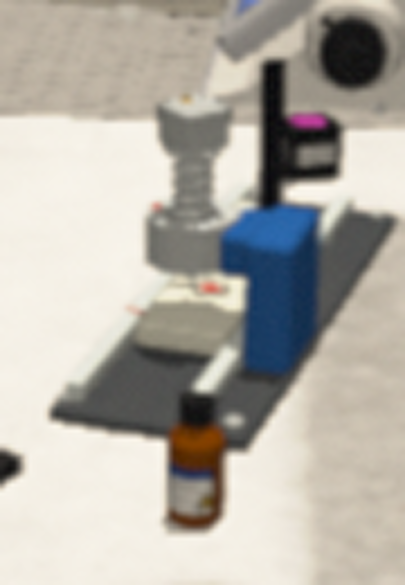

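```bash
python3 -m creep '1 26 -23 -8 0 0 0;1 26 -23 -8 0 0 0;1 26 -23 -8 0 0 0;1 26 -23 -8 0 0 0;1 26 -23 -8 0 0 0;1 26 -23 -4 0 0 0;1 26 -23 -4 0 0 0;1 26 -23 -4 0 0 0;1 26 -23 -4 0 0 0;1 26 -23 -4 0 0 0;1 26 -23 0 0 0 0;1 26 -23 0 0 0 0;1 26 -23 0 0 0 0;1 26 -23 0 0 0 0;1 26 -23 0 0 0 0;1 26 -23 0 0 0 0;1 26 -23 0 0 0 0;1 26 -23 0 0 0 0;1 26 -23 0 0 0 0;1 26 -23 0 0 0 0' 40
python3 -m creep '1 0 0 0 0 0 -.15;1 0 0 0 0 0 -.15;1 0 0 0 0 0 -.15;1 0 0 0 0 0 -.15;1 0 0 0 0 0 -.15;1 0 0 0 0 0 -.15;1 0 0 0 0 0 -.15;1 0 0 0 0 0 -.15;1 0 0 0 0 0 -.15;1 0 0 0 0 0 -.15;1 0 0 0 0 0 -.15;1 0 0 0 0 0 -.15;1 0 0 0 0 0 -.15;1 0 0 0 0 0 -.15;1 0 0 0 0 0 -.15;1 0 0 0 0 0 -.15;1 0 0 0 0 0 -.1;1 0 0 0 0 0 0'
cat >> h.py <<'E'
from scipy.spatial.transform import Rotation as Ro
def pose():
    q=ctrl.sense();R=Ro.from_rotvec(q['tcp_rot']).as_matrix();p=q['tcp_pos']
    return q,p,R
def goto(t,yaw_y=None):
    "tool-frame shift (mm) and turn to target TCP; yaw_y = world angle wanted for tool y (mod pi)"
    q,p,R=pose();print('t',round(q['time'],2),'tcp',p.round(4),'tilt',R[:2,2].round(4),'j6',q['joint_positions'][5].round(3),'yawY deg',np.degrees(np.arctan2(R[1,1],R[0,1])).round(2),'f',q['force'].round(1),'open',round(q['opening'],4))
    if t is not None: print('shift mm',(R.T@(np.array(t)-p)*1000).round(1))
    if yaw_y is not None:
        d=np.arctan2(R[1,1],R[0,1])-yaw_y; d=(d+np.pi/2)%np.pi-np.pi/2; print('turn z',round(d,3))
E
python3 - <<'E'
from h import *
goto([.548,.184,.2],np.radians(76.7))
s=snap('wrist','w1.png');print(s['cam_to_world'].round(3).tolist(),s['fov_y'])
E
```

```text
time: 2.25
tcp_pos: [0.5228, 0.1047, 0.2556]
tcp_rot: [3.075, 0.644, -0.0]
force: [0.8, 0.5, 1.1]
opening: 0.0854
gripper_force: 0.0
time: 4.05
tcp_pos: [0.5224, 0.1032, 0.2556]
tcp_rot: [-0.359, -3.121, 0.0]
force: [0.5, -1.2, 0.5]
opening: 0.0857
gripper_force: 0.0
t 4.05 tcp [0.5224 0.1032 0.2556] tilt [-0.0002 -0.0002] j6 -1.168 yawY deg 76.87 f [ 0.5 -1.2  0.5] open 0.0857
shift mm [-6.6 84.5 55.5]
turn z 0.003
[[0.228, -0.939, -0.258, 0.456], [0.974, 0.22, 0.061, 0.118], [-0.0, -0.265, 0.964, 0.432], [0.0, 0.0, 0.0, 1.0]] 66.2550571105646
```

View pics/w1.png

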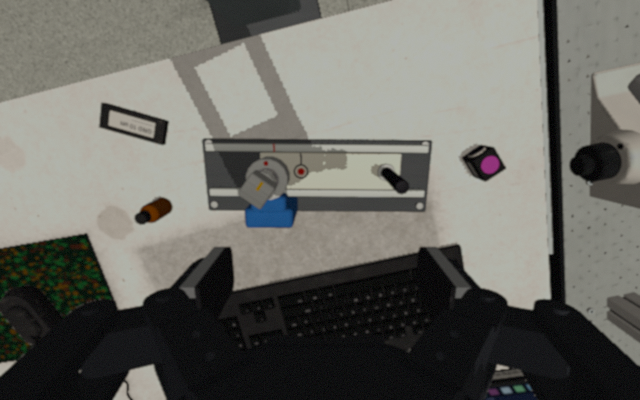

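The wrist view shows the base plate spanning about (203,139) to (432,212). The red spot is at (301,171), the boss dot at (265,163), the head top near (260,189) and the post top near (400,184). I'll zoom and refine.

```bash
python3 - <<'E'
from h import *
s=snap('wrist');a=s['frame'][135:235,230:430,::-1]
cv2.imwrite('pics/w1z.png',cv2.resize(a,None,fx=4,fy=4,interpolation=cv2.INTER_CUBIC))
f=s['frame'].astype(int);m=(f[...,0]>f[...,1]*1.5)&(f[...,0]>90);m[:130]=0;m[230:]=0;m[:,:200]=0;m[:,435:]=0
n,l,st,ce=cv2.connectedComponentsWithStats(m.astype(np.uint8))
for i in range(1,n): print(st[i,4],ce[i],[onz(s,*ce[i],z).round(4).tolist() for z in(.022,.08)])
E
```

```text
1 [274. 150.] [[0.4843, 0.0416, 0.022], [0.4803, 0.0524, 0.08]]
13 [265.46153846 162.84615385] [[0.4982, 0.0258, 0.022], [0.4922, 0.0388, 0.08]]
32 [300.5   171.125] [[0.5199, 0.0688, 0.022], [0.5109, 0.0757, 0.08]]
```

View pics/w1z.png

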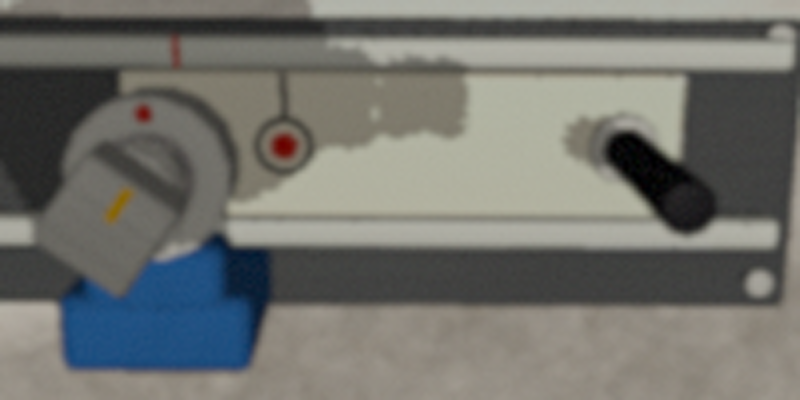

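The head's top face has crop corners (102,145), (183,208), (122,296) and (37,238), with the bar pointing to (130,190). The post top is at (688,207). A red index mark on the rail at (176,60) and the carriage's black tick at (283,75) give the slide offset directly.

```bash
python3 - <<'E'
from h import *
s=snap('wrist');t=snap('top')
g=lambda u,v,z:onz(s,u/4+230-.375,v/4+135-.375,z)[:2]
gt=lambda u,v,z:onz(t,u/5+220-.4,v/5+140-.4,z)[:2]
th=np.radians(-13.3);R=np.array([[np.cos(th),-np.sin(th)],[np.sin(th),np.cos(th)]])
K=[g(*p,.138) for p in[(102,145),(183,208),(122,296),(37,238)]];h=np.mean(K,0);print('head',h,gt(487,230,.138))
for i in range(4):
    d=K[(i+1)%4]-K[i];print(np.linalg.norm(d).round(4),np.degrees(np.arctan2(d[1],d[0])).round(1))
d=g(130,190,.138)-g(108,218,.138);print('bar',np.degrees(np.arctan2(d[1],d[0])))
d=g(600,22,.008)-g(50,18,.008);print('plate y dir',np.degrees(np.arctan2(d[1],d[0])))
print('bossdot->axis(R~?)',g(143,113,.08),gt(472,298,.08),'boss ctr',g(150,172,.08))
print('post',g(688,207,.116),gt(157,130,.116),'base',g(622,133,.024))
sp=onz(s,300.5,171.1,.022)[:2];print('spot',sp,gt(412,260,.022),'spot->post',np.linalg.norm(g(688,207,.116)-sp))
print('slide by tick',R.T@(g(283,76,.022)-g(176,64,.016)), 'spot-head',R.T@(sp-h))
E
```

```text
head [0.51063514 0.03641104] [0.51318836 0.03473018]
0.0246 37.2
0.0279 -49.0
0.0252 -139.9
0.0292 129.8
bar 127.23795071892587
plate y dir 76.30217800845747
bossdot->axis(R~?) [0.4922786  0.03868248] [0.49459211 0.03997635] boss ctr [0.50940234 0.03582641]
post [0.54573809 0.18006979] [0.54963425 0.18366717] base [0.54145116 0.18081981]
spot [0.51987523 0.0688221 ] [0.52159601 0.07151941] spot->post 0.11421443144398256
slide by tick [0.00330188 0.03650239] spot-head [0.00153611 0.03366744]
```

```bash
python3 -m creep '1 -2 20 0 0 0 0;1 -2 20 0 0 0 0;1 -1 20 0 0 0 0;1 0 21 0 0 0 0;1 0 0 20 0 0 0;1 0 0 20 0 0 0;1 0 0 20 0 0 0;1 0 0 20 0 0 0;1 0 0 20 0 0 0;1 0 0 20 0 0 0;1 0 0 20 0 0 0;1 0 0 15 0 0 0;1 0 0 10 0 0 0;1 0 0 0 0 0 0;.1 0 0 0 0 0 0;.1 0 0 0 0 0 0;.1 0 0 0 0 0 0;.1 0 0 0 0 0 0;.1 0 0 0 0 0 0;.1 0 0 0 0 0 0' 30
python3 - <<'E'
from h import *
goto(None)
s=snap('top','t2.png')
cv2.imwrite('pics/t2z.png',cv2.resize(s['frame'][140:240,220:375,::-1],None,fx=5,fy=5,interpolation=cv2.INTER_CUBIC))
E
```

```text
time: 6.25
tcp_pos: [0.5458, 0.181, 0.0909]
tcp_rot: [0.359, 3.121, 0.0]
force: [0.7, -0.3, 0.3]
opening: 0.0085
gripper_force: 0.0
t 6.25 tcp [0.5458 0.181  0.0909] tilt [ 0.0003 -0.    ] j6 -1.042 yawY deg 76.89 f [ 0.7 -0.3  0.3] open 0.0085
```

```bash
python3 - <<'E'
from h import *
a=snap('wrist')['frame'][60:400,120:520,::-1]; b=snap('side')['frame'][110:280,270:400,::-1]
b=cv2.resize(b,None,fx=3,fy=3)[:500];a=cv2.resize(a,(400,340))
c=np.zeros((510,800,3),np.uint8);c[:340,:400]=a;c[:500,400:790]=b
cv2.imwrite('pics/c2.png',c)
E
```

```text
(no output)
```

View pics/c2.png

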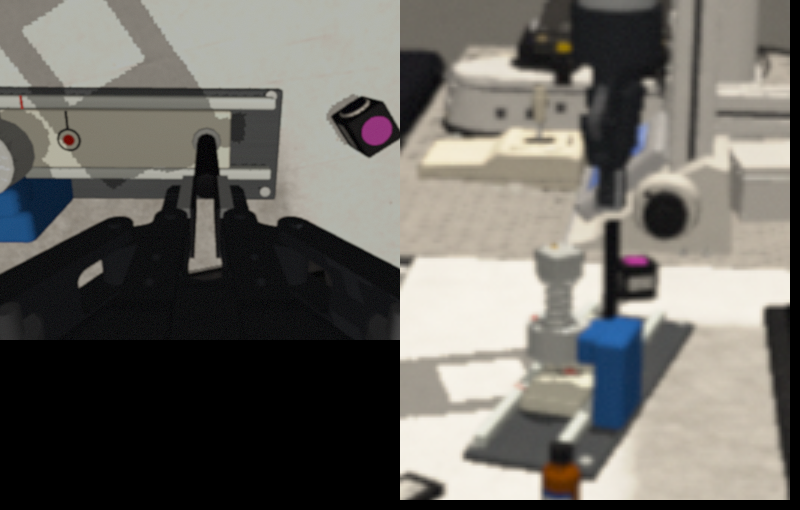

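The left panel shows the fingertips around (190–222,180), with the post top at (207,185) close by. The gap reads 8.5 mm with no force, so they probably closed beside or above the post. I'll check with depth.

```bash
python3 - <<'E'
from h import *
goto(None);print(ctrl.sense()['gripper_force'])
s=snap('wrist');M=np.array(s['cam_to_world']);f=200/np.tan(np.radians(s['fov_y'])/2)
def P(u,v):
    z=s['range_z'][v,u];return (M@np.array([(u-s['cx'])/f*z,-(v-s['cy'])/f*z,-z,1]))[:3].round(3)
q,p,R=pose()
for v in range(200,345,8): 
    for u in (310,326,342):
        X=P(u,v);print((u,v),X,(R.T@(X-p)*1000).round(0).tolist(),s['frame'][v,u].tolist(),end=' | ')
    print()
s=snap('wrist')
m=(lambda f:(f[...,0]>f[...,1]*1.5)&(f[...,0]>90))(s['frame'].astype(int))
n,l,st,ce=cv2.connectedComponentsWithStats(m.astype(np.uint8))
for i in range(1,n): print(st[i,4],ce[i],onz(s,*ce[i],.022))
E
```

```text
t 6.4 tcp [0.5457 0.181  0.0907] tilt [ 0.     -0.0001] j6 -1.042 yawY deg 76.89 f [ 0.6  0.5 -0.3] open 0.0086
0.0
(310, 200) [0.543 0.168 0.021] [-0.0, -13.0, 70.0] [126, 120, 107] | (326, 200) [0.539 0.182 0.048] [7.0, -1.0, 43.0] [12, 15, 14] | (342, 200) [0.549 0.194 0.021] [-0.0, 13.0, 70.0] [127, 122, 108] | 
(310, 208) [0.55  0.166 0.021] [-8.0, -14.0, 70.0] [127, 123, 108] | (326, 208) [0.539 0.182 0.068] [7.0, -1.0, 23.0] [15, 17, 15] | (342, 208) [0.556 0.192 0.021] [-8.0, 13.0, 70.0] [175, 176, 158] | 
(310, 216) [0.557 0.164 0.02 ] [-15.0, -14.0, 71.0] [127, 123, 110] | (326, 216) [0.539 0.182 0.085] [7.0, -1.0, 6.0] [12, 10, 11] | (342, 216) [0.563 0.191 0.021] [-15.0, 14.0, 70.0] [179, 179, 162] | 
(310, 224) [0.564 0.163 0.021] [-22.0, -13.0, 70.0] [126, 121, 108] | (326, 224) [0.539 0.182 0.1  ] [7.0, -1.0, -9.0] [7, 2, 5] | (342, 224) [0.57  0.189 0.021] [-22.0, 13.0, 70.0] [180, 179, 161] | 
(310, 232) [0.572 0.161 0.018] [-30.0, -14.0, 73.0] [178, 177, 167] | (326, 232) [0.539 0.182 0.112] [7.0, -1.0, -21.0] [7, 9, 10] | (342, 232) [0.578 0.188 0.018] [-30.0, 14.0
[... 2411 characters left out ...]
184 0.173] [-7.0, 5.0, -82.0] [14, 12, 15] | 
(310, 336) [0.685 0.132 0.007] [-147.0, -16.0, 84.0] [17, 15, 14] | (326, 336) [0.687 0.148 0.008] [-145.0, -0.0, 83.0] [28, 27, 24] | (342, 336) [0.556 0.184 0.174] [-9.0, 5.0, -83.0] [19, 15, 19] | 
(310, 344) [0.534 0.179 0.202] [11.0, -5.0, -111.0] [11, 9, 12] | (326, 344) [0.535 0.183 0.202] [11.0, -0.0, -111.0] [10, 12, 14] | (342, 344) [0.535 0.187 0.203] [12.0, 3.0, -112.0] [15, 11, 15] | 
30 [140.9 161.8] [0.4811745  0.04322243 0.022     ]
694 [496.51729107 190.21613833] [0.56988463 0.31941298 0.022     ]
54 [ 88.51851852 194.14814815] [ 0.4964619  -0.00921752  0.022     ]
89 [188.11235955 199.48314607] [0.51954321 0.06939204 0.022     ]
```

```bash
python3 - <<'E'
from h import *
q,p,R=pose()
def cloud(n):
    s=snap(n);M=np.array(s['cam_to_world']);f=200/np.tan(np.radians(s['fov_y'])/2)
    v,u=np.mgrid[:400,:640];z=s['range_z'];X=np.stack([(u-s['cx'])/f*z,-(v-s['cy'])/f*z,-z],-1)@M[:3,:3].T+M[:3,3]
    return s,X[z>0]
for n in('side','wrist'):
    s,X=cloud(n);print(n,'tcp px',proj(s,p))
    L=(X-p)@R*1000
    for z0 in range(-90,20,6):
        k=(abs(L[:,0])<40)&(abs(L[:,1])<40)&(L[:,2]>z0)&(L[:,2]<=z0+6)
        if k.sum(): print(z0,k.sum(),'x',np.percentile(L[k,0],[2,98]).round(),'y',np.percentile(L[k,1],[2,98]).round())
E
```

```text
side tcp px (np.float64(338.6484365325553), np.float64(191.54196816997842))
-90 45 x [-16.   7.] y [-39.  36.]
-84 36 x [-16.   7.] y [-38.  28.]
-78 16 x [-16.   2.] y [-29.  12.]
-72 20 x [-15.   4.] y [-20.  13.]
-66 24 x [-14.   3.] y [-21.   5.]
-60 24 x [-14.   4.] y [-22.   6.]
-54 24 x [-14.   8.] y [-21.   4.]
-48 24 x [-15.   8.] y [-20.   8.]
-42 21 x [-14.   7.] y [-17.   7.]
-36 10 x [-13.   7.] y [-14.   7.]
-30 1 x [-3. -3.] y [-11. -11.]
-24 16 x [-12.   2.] y [-8.  7.]
-18 14 x [-11.   1.] y [-9.  2.]
-12 14 x [-12.   0.] y [-10.  -2.]
-6 13 x [-11.  -0.] y [-9. -0.]
0 13 x [-13.  -0.] y [-11.   1.]
6 16 x [-13.  -0.] y [-11.  -1.]
12 12 x [-14.  -0.] y [-9. -4.]
18 13 x [-13.  -0.] y [-11.  -2.]
wrist tcp px (np.float64(326.54738835392226), np.float64(229.2420510690344))
-90 3117 x [-7. 14.] y [-39.  37.]
-84 1660 x [-7. 14.] y [-35.  33.]
-78 512 x [-5. 14.] y [-25.  23.]
-72 697 x [-10.  12.] y [-11.   9.]
-66 394 x [ 1. 12.] y [-19.  16.]
-60 403 x [-9. 12.] y [-18.  16.]
-54 398 x [-3. 12.] y [-18.  16.]
-48 290 x [ 7. 12.] y [-18.  16.]
-42 170 x [-10.  12.] y [-17.  13.]
-36 31 x [-3.  6.] y [-6.  3.]
-30 132 x [-7.  6.] y [-5.  3.]
-24 329 x [-8.  7.] y [-6.  3.]
-18 92 x [3. 7.] y [-7.  6.]
-12 85 x [2. 7.] y [-7.  7.]
-6 81 x [0. 7.] y [-8.  7.]
0 76 x [0. 7.] y [-7.  7.]
6 64 x [-1.  7.] y [-8.  7.]
12 67 x [-1.  7.] y [-8.  7.]
18 59 x [1. 7.] y [-8.  7.]
```

Both cameras show the real finger ends about 37 mm behind the reported TCP, so the fingers closed above the post. I'll apply that z offset from here on: open, go 46 mm lower, and regrip.

```bash
python3 -m creep '1 0 0 0 0 0 0;1 0 0 0 0 0 0;1 0 0 0 0 0 0;1 0 0 0 0 0 0;1 0 0 5 0 0 0;1 0 0 10 0 0 0;1 0 0 10 0 0 0;1 0 0 10 0 0 0;1 0 0 10 0 0 0;1 0 0 1 0 0 0;.1 0 0 0 0 0 0;.1 0 0 0 0 0 0;.1 0 0 0 0 0 0;.1 0 0 0 0 0 0;.1 0 0 0 0 0 0;.1 0 0 0 0 0 0' 30
cat >> h.py <<'E'
def slide():
    "spot & rail index from wrist view"
    s=snap('wrist');f=s['frame'].astype(int);m=(f[...,0]>f[...,1]*1.5)&(f[...,0]>90)
    n,l,st,ce=cv2.connectedComponentsWithStats(m.astype(np.uint8))
    for i in range(1,n):
        if st[i,4]>5: print(st[i,4],ce[i].round(1),onz(s,*ce[i],.022).round(4),onz(s,*ce[i],.08).round(4))
E
python3 - <<'E'
from h import *
goto(None);slide()
E
```

```text
time: 8.2
tcp_pos: [0.546, 0.1812, 0.0451]
tcp_rot: [0.359, 3.12, 0.001]
force: [-0.6, 0.6, 1.9]
opening: 0.0153
gripper_force: 29.2
t 8.2 tcp [0.546  0.1812 0.0451] tilt [0.0008 0.0003] j6 -1.042 yawY deg 76.89 f [-0.6  0.6  1.9] open 0.0153
45 [101.1 171.7] [0.4813 0.0436 0.022 ] [0.4808 0.0877 0.08  ]
1029 [534.8 206.7] [0.571 0.321 0.022] [0.5445 0.2846 0.08  ]
134 [158.2 216.8] [0.5194 0.0687 0.022 ] [0.5079 0.1055 0.08  ]
101 [ 18.9 216.9] [ 0.4977 -0.0244  0.022 ] [0.4925 0.0394 0.08  ]
```

```bash
python3 -m creep '.1 0 -4 0 0 0 0;.1 0 -5 0 0 0 0;.1 0 -5 0 0 0 0;.1 0 -5 0 0 0 0;.1 0 -5 0 0 0 0;.1 0 -5 0 0 0 0;.1 0 -4 0 0 0 0;.1 0 -3 0 0 0 0;.1 0 0 0 0 0 0;.1 0 0 0 0 0 0'
python3 - <<'E'
from h import *
goto(None);slide()
s=snap('side');cv2.imwrite('pics/s3.png',cv2.resize(s['frame'][190:250,300:370,::-1],None,fx=5,fy=5,interpolation=cv2.INTER_CUBIC))
f=s['frame'].astype(int);m=(f[...,0]>f[...,1]*1.4)&(f[...,0]>100)&(f[...,0]>f[...,2]*1.3);m[:190]=0;m[262:]=0;m[:,:300]=0;m[:,370:]=0
n,l,st,ce=cv2.connectedComponentsWithStats(m.astype(np.uint8))
for i in range(1,n): print('side',st[i,4],ce[i].round(1),onz(s,*ce[i],.022).round(4),onz(s,*ce[i],.08).round(4))
E
```

```text
time: 9.25
tcp_pos: [0.5373, 0.1451, 0.0451]
tcp_rot: [-0.359, -3.121, 0.001]
force: [-1.8, 0.8, 7.1]
opening: 0.0152
gripper_force: 29.8
t 9.25 tcp [0.5373 0.1451 0.0451] tilt [-0.0002 -0.0007] j6 -1.098 yawY deg 76.88 f [-1.8  0.8  7.1] open 0.0152
41 [156.7 172. ] [0.4811 0.0431 0.022 ] [0.4782 0.0769 0.08  ]
1043 [593.3 207.3] [0.5717 0.3235 0.022 ] [0.5425 0.2759 0.08  ]
97 [ 94.9 217.1] [ 0.5009 -0.0099  0.022 ] [0.4923 0.0393 0.08  ]
side 6 [321.5 239.7] [0.5139 0.0277 0.022 ] [ 0.5227 -0.1026  0.08  ]
```

```bash
python3 -m creep '1 0 0 0 0 0 0;1 0 0 0 0 0 0;1 0 0 0 0 0 0;1 0 0 0 0 0 0;1 0 0 -10 0 0 0;1 0 0 -25 0 0 0;1 0 0 -30 0 0 0;1 0 0 -30 0 0 0;1 0 0 -30 0 0 0;1 0 0 -20 0 0 0;1 0 0 -10 0 0 0;1 0 -20 0 0 0 0;1 0 -30 0 0 0 0;1 0 -30 0 0 0 0;1 0 -23 0 0 0 0;1 0 -10 0 0 0 0;1 0 0 0 0 0 0;1 0 0 0 0 0 0'
python3 - <<'E'
from h import *
goto([.511,.0355,.2]);slide()
s=snap('wrist');a=s['frame'][80:260,200:440,::-1]
cv2.imwrite('pics/w4z.png',cv2.resize(a,None,fx=3.3,fy=3.3,interpolation=cv2.INTER_CUBIC))
E
```

```text
time: 11.15
tcp_pos: [0.5121, 0.0365, 0.1996]
tcp_rot: [-0.359, -3.121, -0.001]
force: [-0.0, 0.2, -0.2]
opening: 0.0854
gripper_force: 0.0
t 11.15 tcp [0.5121 0.0365 0.1996] tilt [0.     0.0006] j6 -1.294 yawY deg 76.88 f [-0.   0.2 -0.2] open 0.0854
shift mm [ 0.8 -1.2 -0.4]
6 [323.3 150.8] [0.4842 0.0402 0.022 ] [0.4779 0.042  0.08  ]
345 [576.  167.3] [0.5698 0.3226 0.022 ] [0.5495 0.2781 0.08  ]
19 [323.2 166.2] [0.5014 0.036  0.022 ] [0.4923 0.0384 0.08  ]
82 [182.5 221.6] [ 0.5287 -0.1472  0.022 ] [ 0.5151 -0.1148  0.08  ]
```

View pics/w4z.png

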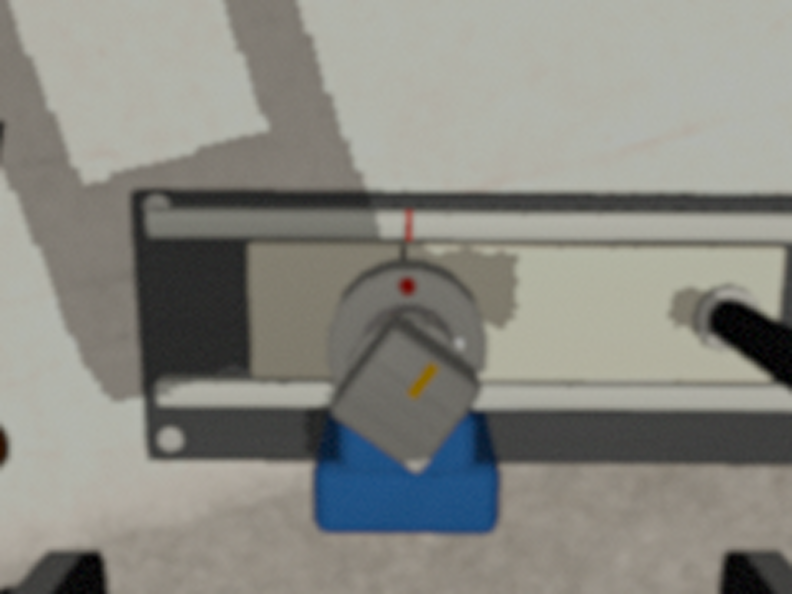

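The red index is at crop x≈409 and the carriage tick at ≈404, so the spot is within about 1–2 mm of the axis. I'll measure it to sub-pixel.

```bash
python3 - <<'E'
from h import *
fs=[snap('wrist') for _ in range(6)];s=fs[0];F=np.mean([x['frame'].astype(float) for x in fs],0)
R_=F[...,0]-F[...,1];D=255-F.sum(2)/3
def cen(row,lo,hi,A):
    w=A[row,lo:hi];w=np.clip(w-np.percentile(w,60),0,None);return (w*np.arange(lo,hi)).sum()/w.sum(),w.max()
q,p,R=pose()
for r in range(142,162):
    u,wm=cen(r,317,330,R_);u2,wm2=cen(r,318,328,D)
    L=lambda u,z:round(((onz(s,u,r,z)-p)@R)[1]*1000,2)
    print(r,'red',round(u,2),round(wm),L(u,.016),L(u,.022),'dark',round(u2,2),round(wm2),L(u2,.022))
u=[(323.2,166.2)];print('dot',((onz(s,323.2,166.2,.08)-p)@R*1000).round(1))
gz=lambda a,b:((onz(s,a/3.3+200-.35,b/3.3+80-.35,.138)-p)@R*1000).round(1)
K=[gz(*x) for x in[(398,318),(480,385),(416,473),(331,408)]];print(K,np.mean(K,0))
for i in range(4):
    d=K[(i+1)%4]-K[i];print(np.linalg.norm(d[:2]).round(1),np.degrees(np.arctan2(d[1],d[0])).round(1))
d=gz(434,368)-gz(413,395);print('bar',np.degrees(np.arctan2(d[1],d[0])))
E
```

```text
142 red 323.48 6 -2.0 -1.97 dark 321.31 4 -4.45
143 red 323.6 31 -1.87 -1.84 dark 323.81 12 -1.6
144 red 323.58 52 -1.88 -1.86 dark 323.69 28 -1.74
145 red 323.55 52 -1.92 -1.9 dark 323.64 37 -1.8
146 red 323.51 50 -1.97 -1.94 dark 323.6 41 -1.84
147 red 323.49 50 -1.99 -1.97 dark 323.56 42 -1.9
148 red 323.5 52 -1.99 -1.96 dark 323.45 43 -2.02
149 red 323.49 55 -2.0 -1.97 dark 323.33 47 -2.16
150 red 323.51 57 -1.99 -1.96 dark 323.27 45 -2.24
151 red 323.51 60 -1.99 -1.96 dark 323.2 36 -2.32
152 red 323.5 56 -1.99 -1.97 dark 322.81 20 -2.77
153 red 323.46 26 -2.05 -2.03 dark 321.75 12 -3.99
154 red 323.0 3 -2.59 -2.55 dark 321.73 25 -4.02
155 red 325.76 1 0.65 0.63 dark 321.78 38 -3.97
156 red 324.0 1 -1.42 -1.4 dark 321.76 43 -3.99
157 red 324.2 1 -1.19 -1.17 dark 321.78 39 -3.97
158 red 322.87 1 -2.76 -2.72 dark 321.81 26 -3.94
159 red 320.23 1 -5.86 -5.77 dark 321.82 8 -3.93
160 red 321.09 1 -4.85 -4.78 dark 322.47 0 -3.18
161 red 324.03 1 -1.39 -1.37 dark 320.68 4 -5.26
dot [ 19.6  -2.1 119.7]
[array([21.2, -4.1, 61.7]), array([ 4.6, 15.8, 61.7]), array([-18.1,   0.2,  61.7]), array([ -1.2, -20.6,  61.7])] [ 1.625 -2.175 61.7  ]
25.9 129.8
27.5 -145.5
26.8 -50.9
27.8 36.4
bar 36.86989764584401
```

The tick sits 2.0 mm short of the index on the −y side, so I overshot. I'll go back, regrip the post and move it +2 mm. The bolt's turn measures about 0.65 rad.

```bash
python3 -m creep '1 0 25 0 0 0 0;1 0 35 0 0 0 0;1 0 35 0 0 0 0;1 0 16 0 0 0 0;1 0 0 20 0 0 0;1 0 0 30 0 0 0;1 0 0 30 0 0 0;1 0 0 30 0 0 0;1 0 0 25 0 0 0;1 0 0 15 0 0 0;1 0 0 4 0 0 0;1 0 0 0 0 0 0;.1 0 0 0 0 0 0;.1 0 0 0 0 0 0;.1 0 0 0 0 0 0;.1 0 0 0 0 0 0;.1 0 0 0 0 0 0'
python3 -c "
from h import *
goto([.5373,.1451,.0451]);print(ctrl.sense()['gripper_force'])"
```

```text
time: 13.25
tcp_pos: [0.5373, 0.1441, 0.0462]
tcp_rot: [0.359, 3.12, 0.001]
force: [-1.3, 0.3, 2.6]
opening: 0.0149
gripper_force: 29.2
t 13.25 tcp [0.5373 0.1441 0.0462] tilt [0.0008 0.0003] j6 -1.101 yawY deg 76.89 f [-1.3  0.3  2.6] open 0.0149
shift mm [0.2 0.9 1.1]
29.182046055793762
```

```bash
python3 -m creep '.1 0 1 0 0 0 0;.1 0 1 0 0 0 0;.1 0 1 0 0 0 0;.1 0 0 0 0 0 0;.1 0 0 0 0 0 0'
python3 -c "
from h import *
goto([.5378,.1470,.0451]);"
```

```text
time: 13.75
tcp_pos: [0.538, 0.1469, 0.0461]
tcp_rot: [0.358, 3.121, -0.0]
force: [-0.8, -2.3, 5.1]
opening: 0.0148
gripper_force: 29.6
t 13.75 tcp [0.538  0.1469 0.0461] tilt [ 0.0006 -0.0002] j6 -1.096 yawY deg 76.9 f [-0.8 -2.3  5.1] open 0.0148
shift mm [0.2 0.1 1. ]
```

```bash
python3 -m creep '1 0 0 0 0 0 0;1 0 0 0 0 0 0;1 0 0 0 0 0 0;1 0 0 0 0 0 0;1 0 0 -10 0 0 0;1 0 0 -25 0 0 0;1 0 0 -30 0 0 0;1 0 0 -30 0 0 0;1 0 0 -30 0 0 0;1 0 0 -20 0 0 0;1 0 0 -8 0 0 0;1 0 -20 0 0 0 0;1 1 -30 0 0 0 0;1 1 -30 0 0 0 0;1 0 -25 0 0 0 0;1 0 -10 0 0 0 0;1 0 0 0 0 0 0'
cat > m.py <<'E'
from h import *
fs=[snap('wrist') for _ in range(4)];s=fs[0];F=np.mean([x['frame'].astype(float) for x in fs],0)
q,p,R=pose();goto(None);slide()
i0=proj(s,[.4811,.0425,.018]);u0,v0=int(i0[0]),int(i0[1])
R_=F[...,0]-F[...,1];D=255-F.sum(2)/3
def cen(row,A):
    lo,hi=u0-6,u0+6;w=A[row,lo:hi];w=np.clip(w-np.percentile(w,60),0,None);return (w*np.arange(lo,hi)).sum()/w.sum(),w.max()
for r in range(v0-8,v0+12):
    a=cen(r,R_);b=cen(r,D)
    L=lambda u:round(((onz(s,u,r,.02)-p)@R)[1]*1000,2)
    print(r,round(a[1]),L(a[0]),'|',round(b[1]),L(b[0]))
E
python3 m.py
```

```text
time: 15.45
tcp_pos: [0.5094, 0.0347, 0.1985]
tcp_rot: [-0.362, -3.12, -0.0]
force: [0.0, 0.1, 0.2]
opening: 0.0852
gripper_force: 0.0
t 15.65 tcp [0.51   0.0364 0.1986] tilt [-0.0001  0.0004] j6 -1.295 yawY deg 76.95 f [ 0.4  0.2 -0.3] open 0.0853
12 [324.  150.2] [0.4814 0.041  0.022 ] [0.4752 0.0426 0.08  ]
345 [577.  169.5] [0.5699 0.3227 0.022 ] [0.5492 0.2781 0.08  ]
20 [323.8 168.2] [0.5017 0.0359 0.022 ] [0.4922 0.0383 0.08  ]
72 [182.8 223.2] [ 0.5286 -0.1472  0.022 ] [ 0.5147 -0.1147  0.08  ]
141 0 -2.01 | 1 -2.14
142 1 0.58 | 1 -1.0
143 1 0.81 | 2 -7.03
144 7 -2.94 | 2 -2.11
145 27 -2.94 | 13 -2.78
146 42 -2.91 | 24 -2.92
147 42 -2.94 | 33 -2.88
148 41 -2.95 | 36 -2.9
149 42 -2.98 | 37 -3.01
150 44 -3.0 | 40 -3.18
151 47 -3.02 | 42 -3.37
152 51 -3.05 | 34 -3.63
153 51 -3.09 | 21 -3.83
154 35 -2.98 | 9 -3.3
155 11 -2.68 | 12 -2.99
156 0 -2.06 | 23 -3.03
157 1 -4.61 | 31 -3.05
158 0 -2.36 | 33 -3.06
159 1 -2.14 | 30 -3.06
160 1 -0.03 | 22 -3.02
```

The tick and index now agree within 0.1 mm. Next I'll position over the bolt with the pads parallel to the flats, and check.

```bash
python3 -m creep '1 -1 -1 0 0 0 .1;1 0 0 0 0 0 .11;1 0 0 0 0 0 .11;1 0 0 0 0 0 .11;1 0 0 0 0 0 .11;1 0 0 0 0 0 .11;1 0 0 0 0 0 0;1 0 0 0 0 0 0'
python3 - <<'E'
from h import *
goto([.5107,.0348,.070])
s=snap('wrist');print('axis px',proj(s,[.5107,.0348,.138]))
cv2.imwrite('pics/w5z.png',cv2.resize(s['frame'][120:320,200:440,::-1],None,fx=3,fy=3,interpolation=cv2.INTER_CUBIC))
E
```

```text
time: 16.5
tcp_pos: [0.5106, 0.0347, 0.1986]
tcp_rot: [-1.332, -2.845, 0.0]
force: [0.1, 0.1, 0.5]
opening: 0.0855
gripper_force: 0.0
t 16.5 tcp [0.5106 0.0347 0.1986] tilt [-0.0001  0.    ] j6 -0.65 yawY deg 39.82 f [0.1 0.1 0.5] open 0.0855
shift mm [0.000e+00 1.000e-01 1.286e+02]
axis px (np.float64(326.5082168374684), np.float64(201.33867438442192))
```

View pics/w5z.png

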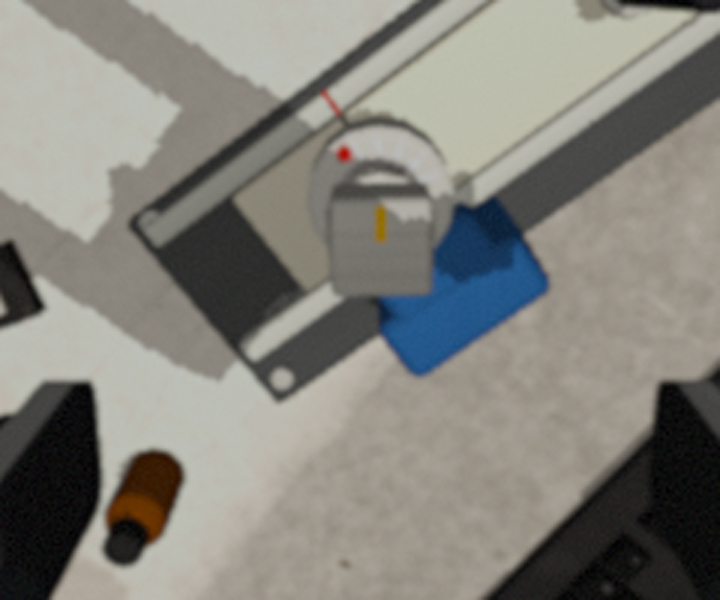

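The head is square to the fingers and centred at crop (380,245). I'll descend, grip, and turn back most of the way firmly.

```bash
python3 -m creep '1 0 0 20 0 0 0;1 0 0 25 0 0 0;1 0 0 25 0 0 0;1 0 0 25 0 0 0;1 0 0 20 0 0 0;1 0 0 10 0 0 0;1 0 0 3.5 0 0 0;.2 0 0 0 0 0 0;.2 0 0 0 0 0 0;.2 0 0 0 0 0 0;.2 0 0 0 0 0 0;.2 0 0 0 0 0 0' 30
cat > d.py <<'E'
from h import *
goto(None);q=ctrl.sense();print('grip',q['gripper_force'],'tq',q['wrist_torque'].round(2))
s=snap('wrist');M=np.array(s['cam_to_world']);f=200/np.tan(np.radians(s['fov_y'])/2)
v,u=np.mgrid[:400,:640];z=s['range_z'];X=np.stack([(u-s['cx'])/f*z,-(v-s['cy'])/f*z,-z],-1)@M[:3,:3].T+M[:3,3]
m=(z>0)&(np.hypot(X[...,0]-.5107,X[...,1]-.0348)<.009)&(X[...,2]<.16)&(X[...,2]>.1)
h=X[m][:,2];hist=np.histogram(h,bins=np.arange(.1,.16,.002));k=hist[0].argmax();print('head top z',np.median(h).round(4),m.sum(),'mode',hist[1][k])
a=s['frame'].astype(int);y=m&(a[...,0]>a[...,2]*1.7)&(a[...,0]>70)
if y.sum()>5:
    c=X[y][:,:2];w,V=np.linalg.eigh(np.cov(c.T));b=V[:,1];o=c.mean(0)-[.5107,.0348]
    b=b if b@o>0 else -b;ang=np.degrees(np.arctan2(b[1],b[0]));print('bar n',y.sum(),'dir',ang.round(1),'bolt_turn',((np.radians(166.9-ang)+np.pi)%(2*np.pi)-np.pi).round(3))
E
python3 d.py
```

```text
time: 17.75
tcp_pos: [0.5119, 0.0347, 0.0712]
tcp_rot: [1.336, 2.84, 0.004]
force: [1.6, 2.3, 2.0]
opening: 0.0274
gripper_force: 34.7
t 17.75 tcp [0.5119 0.0347 0.0712] tilt [0.0035 0.001 ] j6 -0.648 yawY deg 39.63 f [1.6 2.3 2. ] open 0.0274
grip 34.71488356590271 tq [ 0.41 -0.17 -0.01]
head top z 0.137 1366 mode 0.13600000000000004
bar n 147 dir 130.8 bolt_turn 0.629
```

```bash
python3 -m creep '.2 0 0 0 0 0 -.08;.2 0 0 0 0 0 -.1;.2 0 0 0 0 0 -.1;.2 0 0 0 0 0 -.1;.2 0 0 0 0 0 -.08;.2 0 0 0 0 0 -.04;.2 0 0 0 0 0 0'; python3 d.py
python3 -m creep '.365 0 0 0 0 0 0;.365 0 0 0 0 0 0;.365 0 0 0 0 0 0'; python3 d.py
```

```text
time: 18.5
tcp_pos: [0.512, 0.0345, 0.0715]
tcp_rot: [0.59, 3.082, 0.002]
force: [1.1, 3.3, 5.7]
opening: 0.0275
gripper_force: 35.3
t 18.5 tcp [0.512  0.0345 0.0715] tilt [0.0036 0.0004] j6 -1.148 yawY deg 68.33 f [1.1 3.3 5.7] open 0.0275
grip 35.279738903045654 tq [ 0.23 -0.13  0.02]
head top z 0.1374 1364 mode 0.13600000000000004
bar n 127 dir 159.0 bolt_turn 0.137
time: 18.85
tcp_pos: [0.51, 0.034, 0.0699]
tcp_rot: [-0.591, -3.084, 0.001]
force: [-1.2, -0.2, 0.4]
opening: 0.0312
gripper_force: 0.2
t 18.85 tcp [0.51   0.034  0.0699] tilt [-0.001  -0.0003] j6 -1.148 yawY deg 68.3 f [-1.2 -0.2  0.4] open 0.0312
grip 0.15002124477177858 tq [ 0.02 -0.04 -0.02]
head top z 0.1377 1396 mode 0.13600000000000004
bar n 147 dir 158.7 bolt_turn 0.143
```

```bash
python3 -m creep '.365 -1 1.2 0 0 0 -.05;.365 0 0 0 0 0 -.05;.365 0 0 0 0 0 -.05;.365 0 0 0 0 0 0'; python3 d.py
python3 -m creep '.365 0 0 0 0 0 -.04;.365 0 0 0 0 0 0'; python3 d.py
```

```text
time: 19.3
tcp_pos: [0.5118, 0.0349, 0.07]
tcp_rot: [-0.359, -3.121, 0.0]
force: [0.4, 0.9, -0.8]
opening: 0.0314
gripper_force: 0.3
t 19.3 tcp [0.5118 0.0349 0.07  ] tilt [-0.0003 -0.0001] j6 -1.296 yawY deg 76.88 f [ 0.4  0.9 -0.8] open 0.0314
grip 0.3471358204842545 tq [ 0.02 -0.11 -0.03]
head top z 0.1379 1405 mode 0.13600000000000004
bar n 146 dir 160.1 bolt_turn 0.119
time: 19.55
tcp_pos: [0.5118, 0.0349, 0.0701]
tcp_rot: [-0.298, -3.127, 0.0]
force: [1.5, -0.4, -1.0]
opening: 0.0307
gripper_force: 0.3
t 19.55 tcp [0.5118 0.0349 0.0701] tilt [-0.0002 -0.0001] j6 -1.335 yawY deg 79.13 f [ 1.5 -0.4 -1. ] open 0.0307
grip 0.34133064931211266 tq [ 0.05 -0.09 -0.01]
head top z 0.1379 1405 mode 0.13600000000000004
bar n 141 dir 161.6 bolt_turn 0.092
```

```bash
python3 -m creep '.365 0 0 0 0 0 -.05;.365 0 0 0 0 0 -.04;.365 0 0 0 0 0 0'|head -1; python3 d.py|tail -2
python3 -m creep '.365 0 0 0 0 0 -.03;.365 0 0 0 0 0 0'|head -1; python3 d.py|tail -2
```

```text
time: 19.9
head top z 0.1377 1399 mode 0.13600000000000004
bar n 136 dir 167.3 bolt_turn -0.006
time: 20.15
head top z 0.1375 1399 mode 0.13600000000000004
bar n 137 dir 167.9 bolt_turn -0.017
```

```bash
python3 -m creep '.365 0 0 0 0 0 -.03;.365 0 0 0 0 0 0'|head -1; python3 d.py|tail -2
```

```text
time: 20.4
head top z 0.1371 1381 mode 0.13600000000000004
bar n 137 dir 169.8 bolt_turn -0.051
```

```bash
python3 -m creep '.365 0 0 0 0 0 -.03;.365 0 0 0 0 0 0'|head -1; python3 d.py|tail -2
```

```text
time: 20.65
head top z 0.1368 1379 mode 0.13600000000000004
bar n 137 dir 171.4 bolt_turn -0.078
```

```bash
python3 -m creep '.365 0 0 0 0 0 -.03;.365 0 0 0 0 0 0'|head -1; python3 d.py|tail -2;python3 -m creep '.42 0 0 0 0 0 0;.42 0 0 0 0 0 0'|head -1; python3 d.py|tail -2
```

```text
time: 20.9
head top z 0.1301 1245 mode 0.13000000000000003
bar n 122 dir 172.3 bolt_turn -0.094
time: 21.15
head top z 0.1302 1261 mode 0.13000000000000003
bar n 125 dir 172.8 bolt_turn -0.103
```

The head dropped about 7 mm (0.1379 to 0.1302) and stopped at about −0.10 rad. I'll realign the fingers with the head, lower 8 mm and grip.

```bash
python3 -c "
from h import *
goto([.5118,.0348,.0625],np.radians(82.5))"
```

```text
t 21.2 tcp [0.5119 0.0349 0.0702] tilt [ 0.0002 -0.0001] j6 -1.546 yawY deg 91.21 f [ 0.3  0.6 -0.4] open 0.0359
shift mm [ 0.1 -0.1  7.7]
turn z 0.152
```

```bash
python3 -m creep '.42 0 0 2 0 0 .05;.42 0 0 3 0 0 .05;.42 0 0 2.5 0 0 .05;.42 0 0 0 0 0 0;.2 0 0 0 0 0 0;.2 0 0 0 0 0 0;.2 0 0 0 0 0 0;.2 0 0 0 0 0 0' 40; python3 d.py
```

```text
time: 22.0
tcp_pos: [0.5118, 0.0349, 0.0628]
tcp_rot: [0.202, 3.135, -0.0]
force: [-0.7, 0.4, -0.2]
opening: 0.0276
gripper_force: 42.1
t 22.0 tcp [0.5118 0.0349 0.0628] tilt [ 0.     -0.0002] j6 -1.397 yawY deg 82.64 f [-0.7  0.4 -0.2] open 0.0276
grip 42.05837309360504 tq [-0.08  0.04  0.02]
head top z 0.1301 1386 mode 0.13000000000000003
bar n 140 dir 171.9 bolt_turn -0.088
```

```bash
python3 -m creep '.2 0 0 .1 0 0 .08;.2 0 0 .15 0 0 .12;.2 0 0 .17 0 0 .13;.2 0 0 .17 0 0 .13;.2 0 0 .17 0 0 .13;.2 0 0 .17 0 0 .13;.2 0 0 .17 0 0 .13;.2 0 0 .17 0 0 .13;.2 0 0 .17 0 0 .13;.2 0 0 .17 0 0 .13;.2 0 0 .17 0 0 .13;.2 0 0 .17 0 0 .13;.2 0 0 .1 0 0 .07;.2 0 0 0 0 0 0'; python3 d.py
```

```text
time: 23.45
tcp_pos: [0.5124, 0.0353, 0.0608]
tcp_rot: [2.359, 2.074, 0.002]
force: [1.2, 0.4, -0.2]
opening: 0.0276
gripper_force: 41.9
t 23.45 tcp [0.5124 0.0353 0.0608] tilt [0.0013 0.0006] j6 0.174 yawY deg -7.34 f [ 1.2  0.4 -0.2] open 0.0276
grip 41.92871153354645 tq [ 0.27 -0.15 -0.03]
head top z 0.1282 1381 mode 0.12800000000000003
bar n 139 dir 81.9 bolt_turn 1.483
```

Following well: 1.57 rad turned and 1.9 mm down. I'll do the second quarter.

```bash
python3 -m creep '.2 0 0 .1 0 0 .08;.2 0 0 .15 0 0 .12;.2 0 0 .17 0 0 .13;.2 0 0 .17 0 0 .13;.2 0 0 .17 0 0 .13;.2 0 0 .17 0 0 .13;.2 0 0 .17 0 0 .13;.2 0 0 .17 0 0 .13;.2 0 0 .17 0 0 .13;.2 0 0 .17 0 0 .13;.2 0 0 .17 0 0 .13;.2 0 0 .17 0 0 .13;.2 0 0 .1 0 0 .07;.2 0 0 0 0 0 0'; python3 d.py
python3 -m creep '.8 0 0 0 0 0 0;.8 0 0 0 0 0 0;.8 0 0 0 0 0 0;.8 0 0 0 0 0 0'; python3 d.py
```

```text
time: 24.9
tcp_pos: [0.5128, 0.0348, 0.0588]
tcp_rot: [3.135, -0.197, 0.003]
force: [1.9, 0.4, -0.7]
opening: 0.0274
gripper_force: 41.9
t 24.9 tcp [0.5128 0.0348 0.0588] tilt [ 0.0021 -0.0003] j6 1.742 yawY deg -97.2 f [ 1.9  0.4 -0.7] open 0.0274
grip 41.901782155036926 tq [-0.07 -0.37 -0.02]
head top z 0.1261 1375 mode 0.12600000000000003
bar n 108 dir -4.3 bolt_turn 2.988
time: 25.35
tcp_pos: [0.5115, 0.0349, 0.0585]
tcp_rot: [3.135, -0.199, -0.001]
force: [0.4, 0.7, 0.3]
opening: 0.0686
gripper_force: 0.0
t 25.35 tcp [0.5115 0.0349 0.0585] tilt [-0.0006 -0.0001] j6 1.743 yawY deg -97.26 f [0.4 0.7 0.3] open 0.0686
grip 0.0 tq [0.01 0.02 0.01]
head top z 0.1261 1394 mode 0.12600000000000003
bar n 105 dir -8.1 bolt_turn 3.054
```

```bash
python3 -m creep '.8 0 0 0 0 0 -.1;.8 0 0 0 0 0 -.14;.8 0 0 0 0 0 -.14;.8 0 0 0 0 0 -.14;.8 0 0 0 0 0 -.14;.8 0 0 0 0 0 -.14;.8 0 0 0 0 0 -.14;.8 0 0 0 0 0 -.14;.8 0 0 0 0 0 -.14;.8 0 0 0 0 0 -.14;.8 0 0 0 0 0 -.14;.8 0 0 0 0 0 -.14;.8 0 0 0 0 0 -.14;.8 0 0 0 0 0 -.14;.8 0 0 0 0 0 -.14;.8 0 0 0 0 0 -.14;.8 0 0 0 0 0 -.14;.8 0 0 0 0 0 -.14;.8 0 0 0 0 0 -.14;.8 0 0 0 0 0 -.14'|head -1
python3 -m creep '.8 0 0 0 0 0 -.14;.8 0 0 0 0 0 -.14;.8 0 0 0 0 0 -.1;.8 0 0 0 0 0 0;.8 0 0 0 0 0 0'; python3 d.py
```

```text
time: 27.4
time: 27.9
tcp_pos: [0.5118, 0.0349, 0.0586]
tcp_rot: [-0.205, -3.135, 0.0]
force: [1.1, -0.7, -0.3]
opening: 0.0681
gripper_force: 0.0
t 27.9 tcp [0.5118 0.0349 0.0586] tilt [-0.0001 -0.0001] j6 -1.394 yawY deg 82.51 f [ 1.1 -0.7 -0.3] open 0.0681
grip 0.0 tq [ 0.03  0.02 -0.04]
head top z 0.1262 1415 mode 0.12600000000000003
bar n 101 dir -4.1 bolt_turn 2.985
```

```bash
python3 -m creep '.2 0 0 0 0 0 0;.2 0 0 0 0 0 0;.2 0 0 0 0 0 0;.2 0 0 0 0 0 0;.2 0 0 0 0 0 0;.2 0 0 0 0 0 0'; python3 d.py; python3 -m creep '.2 0 0 .1 0 0 .08;.2 0 0 .15 0 0 .12;.2 0 0 .17 0 0 .13;.2 0 0 .17 0 0 .13;.2 0 0 .17 0 0 .13;.2 0 0 .17 0 0 .13;.2 0 0 .17 0 0 .13;.2 0 0 .17 0 0 .13;.2 0 0 .17 0 0 .13;.2 0 0 .17 0 0 .13;.2 0 0 .17 0 0 .13;.2 0 0 .17 0 0 .13;.2 0 0 .1 0 0 .07;.2 0 0 0 0 0 0'; python3 d.py
```

```text
time: 28.55
tcp_pos: [0.5119, 0.0349, 0.0586]
tcp_rot: [0.202, 3.135, -0.0]
force: [-0.1, -0.7, 1.1]
opening: 0.0273
gripper_force: 42.2
t 28.55 tcp [0.5119 0.0349 0.0586] tilt [ 0.     -0.0002] j6 -1.396 yawY deg 82.62 f [-0.1 -0.7  1.1] open 0.0273
grip 42.2317761182785 tq [-0.02  0.04 -0.01]
head top z 0.1261 1408 mode 0.12600000000000003
bar n 99 dir -4.8 bolt_turn 2.997
time: 30.0
tcp_pos: [0.5123, 0.0353, 0.0567]
tcp_rot: [2.359, 2.074, 0.002]
force: [1.0, 1.0, 0.2]
opening: 0.0275
gripper_force: 42.1
t 30.0 tcp [0.5123 0.0353 0.0567] tilt [0.001  0.0006] j6 0.174 yawY deg -7.35 f [1.  1.  0.2] open 0.0275
grip 42.14292526245117 tq [ 0.25 -0.18 -0.07]
head top z 0.1241 1400 mode 0.12400000000000003
bar n 98 dir -95.5 bolt_turn -1.703
```

```bash
python3 -m creep '.2 0 0 .1 0 0 .08;.2 0 0 .15 0 0 .12;.2 0 0 .17 0 0 .13;.2 0 0 .17 0 0 .13;.2 0 0 .17 0 0 .13;.2 0 0 .17 0 0 .13;.2 0 0 .17 0 0 .13;.2 0 0 .17 0 0 .13;.2 0 0 .17 0 0 .13;.2 0 0 .17 0 0 .13;.2 0 0 .17 0 0 .13;.2 0 0 .17 0 0 .13;.2 0 0 .1 0 0 .07;.2 0 0 0 0 0 0;.2 0 0 0 0 0 0;.2 0 0 0 0 0 0'; python3 d.py; python3 -c "
from h import *
s=snap('wrist','end.png');print(np.abs(ctrl.sense()['dq']).max())"
```

```text
time: 31.65
tcp_pos: [0.5127, 0.0348, 0.0547]
tcp_rot: [3.135, -0.197, 0.003]
force: [3.1, -0.2, -0.3]
opening: 0.0274
gripper_force: 42.2
t 31.65 tcp [0.5127 0.0348 0.0547] tilt [ 0.0019 -0.0002] j6 1.742 yawY deg -97.2 f [ 3.1 -0.2 -0.3] open 0.0274
grip 42.158528566360474 tq [-0.06 -0.57 -0.01]
head top z 0.1222 1384 mode 0.12200000000000003
bar n 119 dir 171.8 bolt_turn -0.086
0.003896376655313455
```

View pics/end.png

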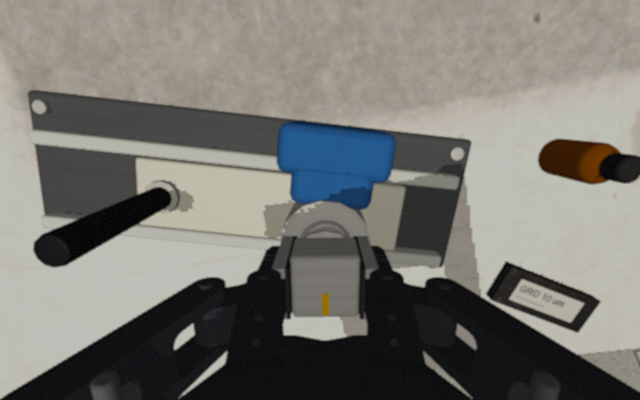

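The final view shows the head at (325,280) held between the pads, with the yellow bar back at the angle where the thread dropped. The head top is 8 mm lower than after the drop, and the bottle and case stand where they were.

```bash
python3 -c "
from station import workorder
print(workorder.hand_in())"
```

```text
the job is handed in; nothing more can be done
None
```

The job is handed in at about 32 s: the carriage mark is within about 0.1 mm of the index, the thread drop came at about −0.10 rad, and the bolt went one full turn forward (8 mm down) and is still gripped; hand-in gave no verdict.

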